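# Load the autosampler tray from the vial rack in run order

### The job

Load the autosampler tray with the four vials from the blue wire rack, one at a time and each straight into its well, so that they keep their run order: as you face the bench, the leftmost vial in the rack goes into the well at the tray's red end, the next vial into the next well, and so on, so that the rightmost vial ends farthest from the red end. Lift each vial straight out of the rack, carry it upright and lower it into its well before you let go, so that it stands upright and fully down. Leave the bottle, the beaker and the jar standing where they are.

Things in the scene. Friction and masses are not known exactly. Their poses are not given: they have to be found in the camera images.
- rack: blue wire rack, 96 (x) x 251 (y) x 61 mm, fixed. Origin under its centre on the worktop, x across, y along it to the robot's left (+-25 deg). The vials stand in its middle row, every other cell, at x = 0, y = +0.109, +0.047, -0.015, -0.077 m (left to right, facing the bench). A standing vial's bottom is 4 mm above the worktop; the cells fit closely: lift 60 mm straight up to clear the wires
- tray: aluminium autosampler tray, 252x66x55 mm, fixed. Origin on the worktop under the row's middle; x along the row to the red nosed end (red from x = +0.11 to +0.137 m). Grey wells one to four at x = +0.084, +0.028, -0.028, -0.084 m, y = 0: cups 35 mm inside, flared from 39 mm up to 49 mm wide at the 55 mm high rim; cup floor (vial's bottom at rest) 12 mm high. Open fingers across the row
- vial_black: 40 ml screw-cap vial, clear glass, black cap, 27.4 mm in diameter (cap 24.4 mm, the top 15 mm), 95 mm tall, about 40 g, loose. Origin at the centre of its bottom, z up its axis. Starts upright in any one of the rack's four used places. Grasp from above by cap and shoulder, fingers across the row
- vial_blue: 40 ml screw-cap vial, clear glass, dark blue cap, 27.4 mm in diameter (cap 24.4 mm, the top 15 mm), 95 mm tall, about 40 g, loose. Origin at the centre of its bottom, z up its axis. Starts upright in any one of the rack's four used places. Grasp from above by cap and shoulder, fingers across the row
- vial_red: 40 ml screw-cap vial, clear glass, red cap, 27.4 mm in diameter (cap 24.4 mm, the top 15 mm), 95 mm tall, about 40 g, loose. Origin at the centre of its bottom, z up its axis. Starts upright in any one of the rack's four used places. Grasp from above by cap and shoulder, fingers across the row
- vial_amber: 40 ml screw-cap vial, brown (amber) glass, white cap, 27.4 mm in diameter (cap 24.4 mm, the top 15 mm), 95 mm tall, about 40 g, loose. Origin at the centre of its bottom, z up its axis. Starts upright in any one of the rack's four used places. Grasp from above by cap and shoulder, fingers across the row
- bottle: bystander: small amber bottle with black cap, 52 mm in diameter, 105 mm tall, loose, stands beyond the work in the middle. Origin at the centre of its bottom
- beaker: bystander: clear beaker, 55 mm in diameter, 66 mm tall, loose, stands beyond the work in the middle. Origin at the centre of its bottom
- jar: bystander: low white jar with screw lid, 58 mm in diameter, 50 mm tall, loose, stands in front of the work in the middle. Origin at the centre of its bottom
Things that resemble listed ones, but are neither listed nor needed, are in the scene too. Leave any purple or turquoise look-alike of the vial_black alone. Leave any green or pink look-alike of the vial_red alone.

How it is judged:
By the outcome, as a careful person would: the job done as asked, in the order asked, and still so for the second after the job is handed in, with the robot touching nothing.
It also fails if it takes over 120 s, if anything falls off the work surface, if the arm or the gripper's body presses on something with over 40 N, if the wrist force passes 120 N, or if a joint passes its speed limit or range.

### The arm

A 7-joint arm with a two-finger parallel gripper is mounted at the origin on a cart in front of the work surface, level with it; the furniture and walls round the work are solid. World frame = base frame: x ahead of the robot, y to its left, z up, the work surface at z = 0. Lengths are in m, angles in degrees, forces in N, time in s.
With the tool pointing down it reaches from about 0.425 to 0.95 m from the base axis. Payload 4.7 kg.
Tool frame: the origin (TCP) lies at the very end of the fingers, on their centre line; the grasp point (between the pads) lies 19 mm behind it; z points along the fingers, y is the line along which they close (so a half turn about z gives the same grasp; the last joint's range is limited). The gripper opens to 85 mm and grips with 20 to 120 N. Pads are 22 mm wide; open, the fingers measure 114 mm over their backs; the gripper's body (76 mm by 85 mm) begins 54 mm behind the grasp point. The pads swing forward as they close: fully open they stand 13 mm farther back than shut.
Start: joints at [67.271, 26.849, -2.785, 87.806, 1.381, 65.374, -4.715], TCP at [0.243, -0.63, 0.231] pointing down, gripper open.
Joint ranges: [-148.3, 148.3], [-19.14, 114.17], [-79.39, 73.82], [5.75, 140.21], [-59.74, 239.74], [12.07, 113.84], [-152.46, 152.46]. Speed limits (degrees/s): [147.25, 147.25, 180, 180, 180, 180, 180].

### API

Orientations are given as a 3x3 rotation matrix whose columns are the frame's x, y, z axes.
In Python, from plant import bot gives the robot as it stands.
- The arm moves only by the tool jog_arm, never from a script. Its argument "motion" is a list of rows, each a list of 7 numbers: the shift along the world's x, y, z in mm, then the turn, a rotation vector about the world's x, y, z in rad, then the opening, from -1 (shut) to 1 (fully open). A call has 1 to 5 rows; each row shifts and turns the commanded pose from where the row before left it; what a row does not reach is not made up. A row lasts 1/10 s, in which the tool goes at most 50 mm and 8.59 degrees, less where a joint would pass 70% of its speed; a pose out of reach is approached as far as the arm can. A call with a gripper value outside its range is refused whole. The fingers move at their own pace and stop on an object; "squeeze" is the grip in N (left out, the last holds). Time passes only in rows, so rows that do not move let the fingers close. It gives the time, the measured TCP pose, the force, the opening and the grip force at its end, in the units of the state.
- bot.read_state(): the state, without advancing time (a new reading comes with each control period).
- bot.snapshot(name): name is "scene" or "top" or "wrist"; returns (picture, depth): 400x640x3 uint8, red, green, blue; 400x640 float32, m along the optical axis (not along the pixel's ray), 0 where there is no reading.
- bot.calibration(name): a dict with "camera_matrix" (3x3 intrinsics, pixels), "extrinsics" (4x4, takes a point from world to camera coordinates); the wrist camera has in their place "tool_from_camera" (4x4, takes a point from camera to tool coordinates, whose origin is the TCP and whose axes are the flange's). Camera axes: x right, y down, z forward; pixel columns grow to the right and rows downward; lengths in m; the calibration is good to about 2 mm. The wrist camera is an equidistant fisheye: a pixel r from the principal point sees the ray r / f radians off the axis. A picture is of the moment at which its call begins: read the wrist's pose just before it. calibration takes no time and is no camera call.
- bot.job_done(): hands the job in; it is judged then, once.
Trained networks look in the newest picture that a camera, given by its name, has taken for a name from the list of things; names that differ only in an ending like _2 or _b are one class to them, and where a whole thing is asked for, a point or a joint stands for the part that bears it (a point fixed in the world has none). Each returns a list of dicts, best first, with "p" (0 to 1); they miss things now and then, are a little off and sometimes report something else, mostly with a low value. They report only what shows in the picture. A call takes as long as a camera call. They do not tell look-alikes from the thing itself.
- bot.recognise(camera, query): "location" ([x, y, z] in m, in world coordinates, good to about 4 mm: the middle of the surface that is visible of it).
- bot.outline_of(camera, query): "pixels" (400x640 bool, what is visible of it).
The state is a dict: "time_s": time; "joints": joint angles; "joint_vel": joint speeds; "joint_torque": joint torques, N m; "tcp_pos": TCP position; "tool_rot": TCP orientation; "contact_force": force on the tool from outside, world axes, zero at the start; "ft_torque": the same for the moment, N m; "finger_gap": opening from 0.0 (shut) to 1.0 (fully open); "gripper_force": force on a finger pad.
Only numpy, scipy, OpenCV 4.12 (cv2) and the standard library are available. Lean on these libraries where they do the work, as an engineer would, in place of code of your own. Each camera call takes 0.05 s, during which the arm holds its last target. There are 200 camera calls.

## Working session

There is one attempt and no reset: what is moved stays moved. The work goes in short steps, Python scripts to look and compute and a tool call to move; the robot and the scene stay as the last step left them, time stands still between calls to the robot, and variables do not carry over. Pictures are saved under pics/ and viewed, at most 14 in all, crops included, and the job is handed in when it is done.

Besides the shell and the picture viewer there is one more tool, called after ">>>" in YAML: its name, and indented under it one key for each argument. jog_arm: Moves the arm, as the interface text tells. Its arguments: {"type":"object","properties":{"motion":{"type":"array","items":{"type":"array","items":{"type":"number"}}},"squeeze":{"type":"number"}},"required":["motion"]}

```bash
ls; mkdir -p pics
cat > h.py <<'E'
import numpy as np, cv2
from plant import bot
def save(n,im): cv2.imwrite(f'pics/{n}.png',im[:,:,::-1])
def world(cam,depth):
    c=bot.calibration(cam);K=np.array(c['camera_matrix']);T=np.linalg.inv(np.array(c['extrinsics']))
    v,u=np.mgrid[:400,:640]
    P=np.stack([(u-K[0,2])/K[0,0]*depth,(v-K[1,2])/K[1,1]*depth,depth],-1)
    return P@T[:3,:3].T+T[:3,3]
E
python3 - <<'E'
from h import *
for c in ['scene','top']:
    im,d=bot.snapshot(c); save(c+'1',im); np.save(c+'_d.npy',d);np.save(c+'_i.npy',im)
    for q in ['rack','tray','vial_black','vial_blue','vial_red','vial_amber','bottle','beaker','jar']:
        print(c,q,[(np.round(r['location'],3).tolist(),round(r['p'],2)) for r in bot.recognise(c,q)][:6])
    print(np.array(bot.calibration(c)['extrinsics']).round(3).tolist(),np.array(bot.calibration(c)['camera_matrix']).round(1).tolist())
s=bot.read_state();print(s['time_s'],s['tcp_pos'],np.round(s['tool_rot'],3).tolist())
E
```

```text
pics
scene rack [([0.559, -0.173, 0.003], 0.9)]
scene tray [([0.53, 0.201, 0.032], 0.81)]
scene vial_black [([0.566, -0.195, 0.066], 0.85), ([0.449, -0.125, 0.061], 0.7), ([0.441, -0.178, 0.059], 0.61)]
scene vial_blue [([0.56, -0.252, 0.071], 0.56)]
scene vial_red [([0.581, -0.07, 0.068], 0.87), ([0.608, 0.01, 0.06], 0.85), ([0.567, -0.194, 0.066], 0.24)]
scene vial_amber [([0.576, -0.13, 0.064], 0.87), ([0.721, -0.027, 0.065], 0.62)]
scene bottle [([0.719, -0.024, 0.065], 0.8)]
scene beaker [([0.726, 0.059, 0.046], 0.69), ([0.579, -0.133, 0.064], 0.49)]
scene jar [([0.388, 0.017, 0.055], 0.84)]
[[-0.462, -0.887, 0.018, 0.286], [-0.617, 0.307, -0.725, 0.391], [0.637, -0.346, -0.689, 0.52], [0.0, 0.0, 0.0, 1.0]] [[365.4, 0.0, 316.1], [0.0, 365.4, 205.5], [0.0, 0.0, 1.0]]
top rack [([0.572, -0.18, 0.001], 0.94), ([0.752, 0.063, 0.029], 0.43)]
top tray [([0.54, 0.188, 0.033], 0.9)]
top vial_black [([0.569, -0.195, 0.094], 0.7), ([0.452, -0.179, 0.084], 0.47), ([0.46, -0.117, 0.096], 0.44)]
top vial_blue [([0.559, -0.253, 0.085], 0.58), ([0.722, -0.03, 0.078], 0.52)]
top vial_red [([0.586, -0.077, 0.098], 0.62), ([0.615, 0.004, 0.094], 0.44)]
top vial_amber [([0.578, -0.13, 0.098], 0.54)]
top bottle [([0.724, -0.032, 0.076], 0.78)]
top beaker [([0.752, 0.061, 0.028], 0.6)]
top jar [([0.399, 0.007, 0.051], 0.77), ([0.578, -0.134, 0.096], 0.57)]
[[0.019, -1.0, -0.019, 0.021], [-0.994, -0.017, -0.104, 0.556], [0.104, 0.021, -0.994, 0.842], [0.0, 0.0, 0.0, 1.0]] [[364.1, 0.0, 320.7], [0.0, 364.1, 198.3], [0.0, 0.0, 1.0]]
1.0 [ 0.24276335 -0.62986326  0.23135107] [[0.933, 0.36, 0.0], [0.36, -0.933, -0.0], [0.0, 0.0, -1.0]]
```

View pics/scene1.png

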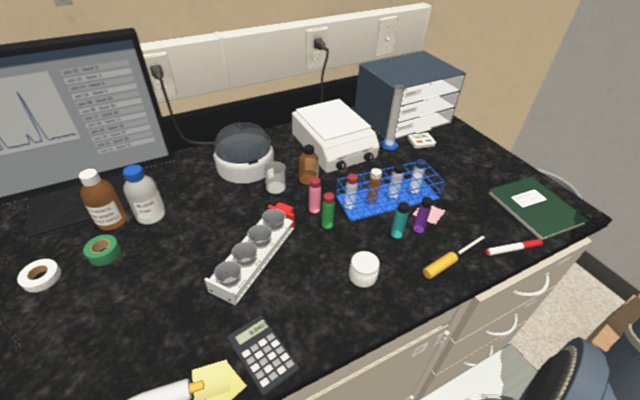

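View pics/top1.png

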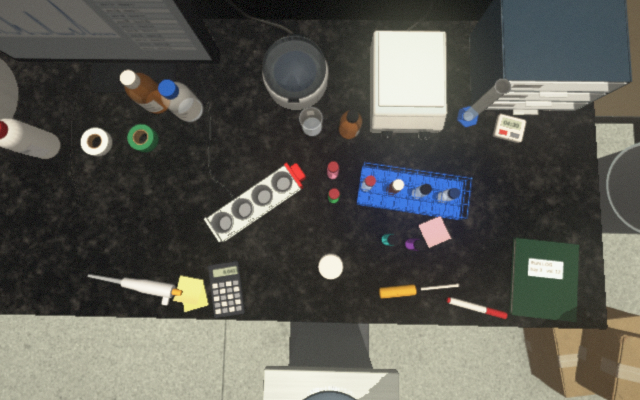

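The scene picture shows the rack at (390,190) with its vials left to right: red (352,185), amber/white cap (375,183), black (397,180) and blue (419,175). The tray is at (250,255) with its red end at (285,213). Possible confusions are pink (315,195), green (328,210), turquoise (399,220) and purple (423,215). All four stand outside the rack, so they are look-alikes. Next I measure and confirm with one crop.

Run:
```python
from h import *
im=np.load('scene_i.npy');it=np.load('top_i.npy')
a=cv2.resize(im[145:245,295:455],None,fx=4.9,fy=2.95*1.6,interpolation=cv2.INTER_CUBIC)[:300]
a=cv2.resize(im[150:225,330:450],(480,300),interpolation=cv2.INTER_CUBIC)
b=cv2.resize(it[155:230,350:480],(520,300),interpolation=cv2.INTER_CUBIC)
save('crop1',np.vstack([np.pad(a,((0,0),(0,40),(0,0))),b])[:600])
for cam in ['top','scene']:
    d=np.load(cam+'_d.npy');P=world(cam,d)
    Z=P[...,2]
    # worktop check
    print(cam,'table z',np.median(Z[(abs(P[...,0]-.45)<.03)&(abs(P[...,1]+.02)<.03)]))
    # caps: points z>0.075 in rack area
    m=((Z>.088)&(Z<.112)&(P[...,0]>.52)&(P[...,0]<.65)&(P[...,1]<.03)&(P[...,1]>-.3)).astype(np.uint8)
    n,l,st,_=cv2.connectedComponentsWithStats(m)
    for i in range(1,n):
        if st[i,4]>8:
            q=P[l==i]; print(' cap',st[i,4],q.mean(0).round(4),((q.min(0)+q.max(0))/2).round(4),np.percentile(q[:,2],80).round(4))
    m=(Z>.046)&(Z<.064)&(P[...,0]>.4)&(P[...,0]<.66)&(P[...,1]>.06)&(P[...,1]<.32)
    q=P[m]; r=cv2.minAreaRect((q[:,:2]*1000).astype(np.float32)); print(' tray top',m.sum(),r,np.median(q[:,2]))
```

```text
top table z 0.000584378521846951
 cap 88 [0.6202 0.0043 0.0953] [0.6205 0.0044 0.0949] 0.0965
 cap 94 [ 0.5889 -0.0781  0.099 ] [ 0.5889 -0.0788  0.096 ] 0.1005
 cap 105 [ 0.5807 -0.1389  0.0987] [ 0.5815 -0.1395  0.0964] 0.1006
 cap 107 [ 0.5726 -0.2003  0.0986] [ 0.5729 -0.2009  0.0956] 0.1008
 cap 89 [0.5595 0.0012 0.0955] [0.5589 0.0012 0.0946] 0.0965
 cap 107 [ 0.5647 -0.2613  0.0986] [ 0.5649 -0.2621  0.0962] 0.1004
 tray top 909 ((547.60888671875, 182.5749053955078), (64.97085571289062, 253.20108032226562), 35.776588439941406) 0.05109795114092475
scene table z -9.818184554033493e-06
 cap 77 [ 0.5616 -0.2612  0.0961] [ 0.5643 -0.2637  0.0949] 0.099
 cap 79 [ 0.5694 -0.1998  0.0963] [ 0.5712 -0.2026  0.0945] 0.0992
 cap 84 [ 0.5773 -0.1382  0.0963] [ 0.579  -0.1391  0.0944] 0.0991
 cap 84 [ 0.5856 -0.0769  0.0966] [ 0.5879 -0.0782  0.0953] 0.0992
 cap 74 [0.6173 0.0046 0.0936] [0.6201 0.004  0.093 ] 0.0953
 cap 84 [0.5563 0.0018 0.094 ] [0.5578 0.001  0.0928] 0.0955
 tray top 1007 ((546.0995483398438, 181.94479370117188), (64.4454116821289, 253.7702178955078), 35.64397430419922) 0.05078888222280031
```

View pics/crop1.png

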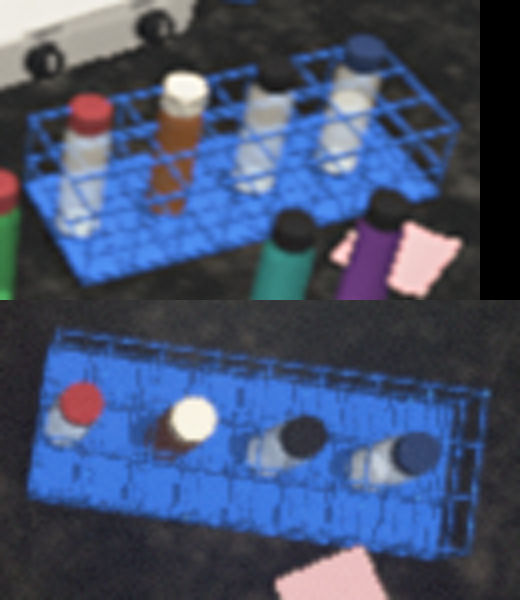

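The crop confirms the order in the rack, left to right: red, amber (white cap), black, blue. The turquoise, purple and green look-alikes stand outside it. Both views put the cap tops at about 99–100 mm. Moving to hover over the rack.

>>> jog_arm:
  motion:
    - [26,41,0,0,0,0.0895,1]
    - [26,41,0,0,0,0.0895,1]
    - [26,41,0,0,0,0.0895,1]
    - [26,41,0,0,0,0.0895,1]
    - [26,41,0,0,0,0.0895,1]
  squeeze: 30

```text
time_s: 1.5
tcp_pos: [0.3735, -0.4232, 0.2316]
tool_rot: [[0.683, 0.73, 0.0], [0.73, -0.683, -0.001], [-0.0, 0.001, -1.0]]
contact_force: [0.6, 0.1, -0.2]
finger_gap: 1.005
gripper_force: 0.0
```

>>> jog_arm:
  motion:
    - [26,41,0,0,0,0.0895,1]
    - [26,41,0,0,0,0.0895,1]
    - [26,41,0,0,0,0.0895,1]
    - [26,41,0,0,0,0.0895,1]
    - [26,41,0,0,0,0.0895,1]

```text
time_s: 2.0
tcp_pos: [0.5036, -0.2183, 0.2318]
tool_rot: [[0.3, 0.954, 0.001], [0.954, -0.3, -0.001], [-0.0, 0.001, -1.0]]
contact_force: [0.8, -1.0, 0.6]
finger_gap: 0.999
gripper_force: 0.0
```

>>> jog_arm:
  motion:
    - [26,41,0,0,0,0.0895,1]
    - [26,41,0,0,0,0.0895,1]
    - [0,0,0,0,0,0,1]
    - [0,0,0,0,0,0,1]

```text
time_s: 2.4
tcp_pos: [0.5552, -0.1367, 0.2313]
tool_rot: [[0.126, 0.992, 0.0], [0.992, -0.126, 0.0], [0.0, 0.0, -1.0]]
contact_force: [-0.7, -0.6, -0.0]
finger_gap: 1.004
gripper_force: 0.0
```

```bash
cat >> h.py <<'E'
def wworld(depth,s):
    c=bot.calibration('wrist');K=np.array(c['camera_matrix']);T=np.array(c['tool_from_camera'])
    v,u=np.mgrid[:400,:640]
    a=(u-K[0,2])/K[0,0];b=(v-K[1,2])/K[1,1];r=np.hypot(a,b)+1e-9
    k=np.tan(np.minimum(r,1.45))/r
    P=np.stack([a*k*depth,b*k*depth,depth],-1)
    P=P@T[:3,:3].T+T[:3,3]
    return P@np.array(s['tool_rot']).T+np.array(s['tcp_pos'])
E
python3 - <<'E'
from h import *
s=bot.read_state(); im,d=bot.snapshot('wrist'); save('w1',im)
R=np.array(s['tool_rot']);print(s['time_s'],s['tcp_pos'].round(4),R.round(3).tolist(),s['joints'],s['finger_gap'])
print(np.array(bot.calibration('wrist')['tool_from_camera']).round(3).tolist(), bot.calibration('wrist')['camera_matrix'])
P=wworld(d,s);Z=P[...,2]
m=((d>0)&(Z>.09)&(Z<.112)&(P[...,0]>.5)&(P[...,0]<.65)&(P[...,1]<.03)&(P[...,1]>-.3)).astype(np.uint8)
n,l,st,_=cv2.connectedComponentsWithStats(m)
for i in range(1,n):
    if st[i,4]>8:
        q=P[l==i]; c,r=cv2.minEnclosingCircle((q[:,:2]*1000).astype(np.float32)); print(' cap',st[i,4],np.round(c,1),round(r,1),np.median(q[:,2]).round(4))
for q in ['vial_red','vial_amber','vial_black','vial_blue','tray']: print(q,[(np.round(r['location'],3).tolist(),round(r['p'],2)) for r in bot.recognise('wrist',q)][:4])
E
```

```text
2.4 [ 0.5552 -0.1367  0.2313] [[0.126, 0.992, 0.0], [0.992, -0.126, 0.0], [0.0, 0.0, -1.0]] [ 31.41247917  19.59521075 -27.70436775 101.01506154  10.17840988
  61.8675654   -6.99561636] 1.0039552318751555
[[0.001, -0.958, -0.286, 0.073], [1.0, 0.001, 0.002, -0.0], [-0.001, -0.286, 0.958, -0.143], [0.0, 0.0, 0.0, 1.0]] [[309.70691629   0.         320.58308217]
 [  0.         309.70691629 193.03623375]
 [  0.           0.           1.        ]]
 cap 507 [620.5   5.2] 12.0 0.0949
 cap 527 [559.8   2.3] 12.1 0.0949
 cap 546 [589.7 -77.7] 11.9 0.099
 cap 550 [ 581.7 -139.1] 12.9 0.0988
 cap 469 [ 573.9 -200. ] 12.4 0.0987
 cap 392 [ 565.8 -261.4] 12.3 0.0987
vial_red [([0.566, -0.004, 0.097], 0.85), ([0.617, 0.0, 0.09], 0.63), ([0.588, -0.079, 0.097], 0.61), ([0.405, 0.006, 0.05], 0.44)]
vial_amber [([0.585, -0.137, 0.098], 0.79)]
vial_black [([0.458, -0.177, 0.066], 0.96), ([0.465, -0.129, 0.078], 0.94), ([0.573, -0.192, 0.082], 0.61)]
vial_blue [([0.565, -0.248, 0.074], 0.62)]
tray [([0.563, -0.248, 0.076], 0.66)]
```

View pics/w1.png

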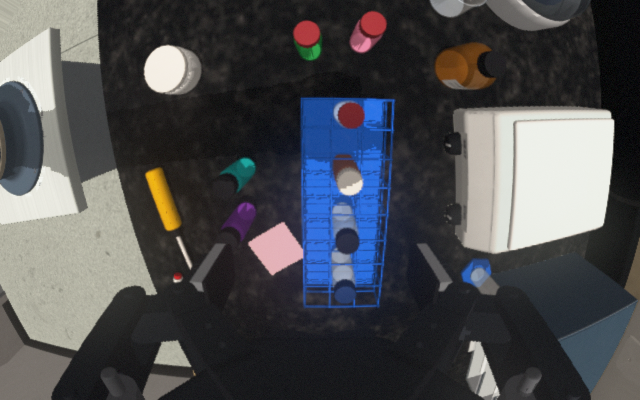

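The wrist view agrees with the other cameras to about 1 mm: red cap (349,115), amber (349,181), black (347,239), blue (345,290). Going for the red vial, the leftmost.

>>> jog_arm:
  motion:
    - [17,29,0,0,0,0,0.3]
    - [17,30,0,0,0,0,0.3]
    - [0,0,-30,0,0,0,0.3]
    - [0,0,-35,0,0,0,0.3]
    - [0,0,-30,0,0,0,0.3]

```text
time_s: 3.2
tcp_pos: [0.5884, -0.0796, 0.1351]
tool_rot: [[0.13, 0.992, -0.0], [0.992, -0.13, -0.0], [-0.0, -0.0, -1.0]]
contact_force: [0.5, -0.6, 0.2]
finger_gap: 0.655
gripper_force: 0.0
```

Run:
```python
from h import *
s=bot.read_state(); im,d=bot.snapshot('wrist'); save('w2',im)
print(s['tcp_pos'].round(4),s['finger_gap'],s['tool_rot'].round(3).tolist())
P=wworld(d,s);Z=P[...,2]
m=((d>0)&(Z>.09)&(Z<.112)&(P[...,0]>.5)&(P[...,0]<.65)&(P[...,1]<.03)&(P[...,1]>-.3)).astype(np.uint8)
n,l,st,_=cv2.connectedComponentsWithStats(m)
for i in range(1,n):
    if st[i,4]>8:
        q=P[l==i]; c,r=cv2.minEnclosingCircle((q[:,:2]*1000).astype(np.float32)); print(' cap',st[i,4],np.round(c,1),round(r,1),np.median(q[:,2]).round(4))
```

```text
[ 0.5884 -0.0796  0.1351] 0.6552128975477572 [[0.13, 0.992, -0.0], [0.992, -0.13, -0.0], [-0.0, -0.0, -1.0]]
 cap 1227 [620.5   5.1] 12.1 0.0949
 cap 1196 [560.    2.4] 12.1 0.0948
 cap 1171 [589.8 -77.1] 12.3 0.0988
 cap 919 [ 582.  -138.4] 12.8 0.0987
```

View pics/w2.png

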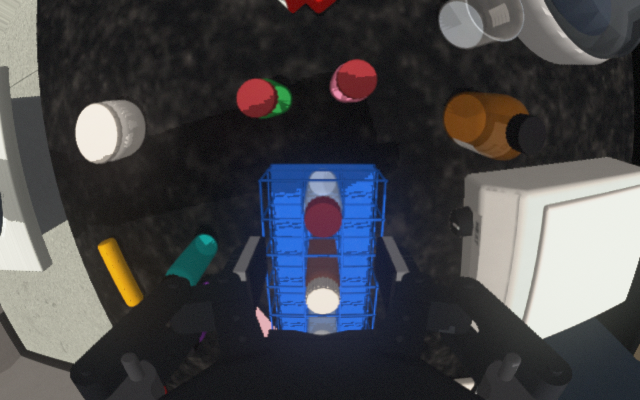

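The wrist view shows the red cap at (323,216), between the pads, and the white cap at (323,297) behind it. It needs a (+1,+2) mm trim, then descend and close.

>>> jog_arm:
  motion:
    - [1,1,-25,0,0,0,0.3]
    - [0,0,-22,0,0,0,0.3]
    - [0,0,-12,0,0,0,0.3]
    - [0,0,-8,0,0,0,0.3]
    - [0,0,0,0,0,0,-0.2]
  squeeze: 30

```text
time_s: 3.75
tcp_pos: [0.5895, -0.0782, 0.0691]
tool_rot: [[0.129, 0.992, -0.001], [0.992, -0.129, 0.0], [-0.0, -0.001, -1.0]]
contact_force: [-0.2, 1.3, 0.1]
finger_gap: 0.491
gripper_force: 0.0
```

>>> jog_arm:
  motion:
    - [0,0,0,0,0,0,-1]
    - [0,0,0,0,0,0,-1]
    - [0,0,0,0,0,0,-1]
    - [0,0,0,0,0,0,-1]

```text
time_s: 4.15
tcp_pos: [0.5905, -0.0779, 0.0704]
tool_rot: [[0.129, 0.992, 0.002], [0.992, -0.129, -0.0], [-0.0, 0.002, -1.0]]
contact_force: [-0.1, 0.1, 3.7]
finger_gap: 0.307
gripper_force: 29.8
```

>>> jog_arm:
  motion:
    - [0,0,10,0,0,0,-1]
    - [0,0,20,0,0,0,-1]
    - [0,0,25,0,0,0,-1]
    - [0,0,25,0,0,0,-1]
    - [0,0,35,0,0,0,-1]

```text
time_s: 4.65
tcp_pos: [0.5885, -0.0778, 0.1846]
tool_rot: [[0.128, 0.992, -0.003], [0.992, -0.128, 0.0], [0.0, -0.003, -1.0]]
contact_force: [1.0, -0.8, -0.9]
finger_gap: 0.309
gripper_force: 30.2
```

>>> jog_arm:
  motion:
    - [0,0,20,0,0,0,-1]
    - [0,0,0,0,0,0,-1]

```text
time_s: 4.85
tcp_pos: [0.5917, -0.0776, 0.2083]
tool_rot: [[0.129, 0.992, 0.007], [0.992, -0.129, -0.001], [0.0, 0.007, -1.0]]
contact_force: [-0.0, -0.2, -0.4]
finger_gap: 0.305
gripper_force: 30.2
```

Run:
```python
from h import *
s=bot.read_state(); im,d=bot.snapshot('wrist'); save('w3',im)
print(s['time_s'],s['tcp_pos'].round(4),s['finger_gap'],s['contact_force'],s['tool_rot'].round(3).tolist())
P=wworld(d,s);Z=P[...,2]
# tray from wrist + held cap relative to TCP
q=P[(d>0)&(np.linalg.norm(P[...,:2]-s['tcp_pos'][:2],axis=-1)<.02)]
print('cap top rel tcp',np.percentile(q[:,2],[50,80,95])-s['tcp_pos'][2])
m=(d>0)&(Z>.046)&(Z<.064)&(P[...,0]>.4)&(P[...,0]<.68)&(P[...,1]>.06)&(P[...,1]<.34)
q=P[m]; print(m.sum(),cv2.minAreaRect((q[:,:2]*1000).astype(np.float32)),np.median(q[:,2]))
```

```text
4.85 [ 0.5917 -0.0776  0.2083] 0.3054018989660239 [-0.03771365 -0.15333844 -0.43553454] [[0.129, 0.992, 0.007], [0.992, -0.129, -0.001], [0.0, 0.007, -1.0]]
cap top rel tcp [0.0292763  0.08717076 0.09641427]
945 ((604.6602783203125, 86.33074951171875), (28.942378997802734, 59.542755126953125), 81.47868347167969) 0.04976937919874108
```

View pics/w3.png

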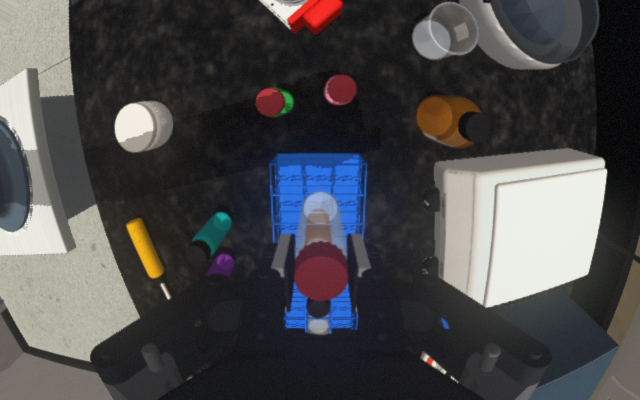

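The wrist view shows the red vial held upright at (320,270), clear of the rack. Carry it over well one at height and measure the tray from there.

>>> jog_arm:
  motion:
    - [0,33,0,0,0,0.125,-1]
    - [0,34,0,0,0,0.125,-1]
    - [0,33,0,0,0,0.125,-1]
    - [0,34,0,0,0,0.125,-1]
    - [0,33,0,0,0,0.125,-1]

```text
time_s: 5.4
tcp_pos: [0.5885, 0.0902, 0.2027]
tool_rot: [[-0.481, 0.877, -0.003], [0.877, 0.481, -0.0], [0.001, -0.003, -1.0]]
contact_force: [1.1, -0.2, -0.8]
finger_gap: 0.307
gripper_force: 30.2
```

>>> jog_arm:
  motion:
    - [0,34,0,0,0,0.125,-1]
    - [0,0,0,0,0,0,-1]
    - [0,0,0,0,0,0,-1]
    - [0,0,0,0,0,0,-1]

```text
time_s: 5.8
tcp_pos: [0.5894, 0.1215, 0.2031]
tool_rot: [[-0.58, 0.815, -0.002], [0.815, 0.58, -0.001], [0.0, -0.002, -1.0]]
contact_force: [0.1, -1.1, -0.1]
finger_gap: 0.306
gripper_force: 30.2
```

Run:
```python
from h import *
s=bot.read_state(); im,d=bot.snapshot('wrist'); save('w4',im)
print(s['time_s'],s['tcp_pos'].round(4),s['contact_force'].round(1),s['tool_rot'].round(3).tolist())
P=wworld(d,s);Z=P[...,2]
m=(d>0)&(Z>.047)&(Z<.062)&(P[...,0]>.4)&(P[...,0]<.68)&(P[...,1]>.04)&(P[...,1]<.34)
n,l,st,_=cv2.connectedComponentsWithStats(m.astype(np.uint8));m=l==1+st[1:,4].argmax()
q=P[m]; print(m.sum(),cv2.minAreaRect((q[:,:2]*1000).astype(np.float32)),np.median(q[:,2]))
# cups: low points inside tray rows
a=np.deg2rad(-54.3);ex=np.array([np.cos(a),np.sin(a)]);ey=np.array([-ex[1],ex[0]]);o=np.array([.5405,.1912])
u=(P[...,:2]-o)@ex; v=(P[...,:2]-o)@ey
for cam in ['wrist','top']:
    if cam=='top':
        P=world('top',np.load('top_d.npy'));Z=P[...,2];u=(P[...,:2]-o)@ex; v=(P[...,:2]-o)@ey
    for w in [.084,.028,-.028,-.084]:
        k=(abs(u-w)<.026)&(abs(v)<.026)&(Z<.019)&(Z>.004)
        r=(np.hypot(u-w,v)<.031)&(Z>.0535)&(Z<.06)
        print(cam,w,k.sum(),((u[k].min()+u[k].max())/2-w,(v[k].min()+v[k].max())/2,np.ptp(u[k]),np.ptp(v[k]),np.median(Z[k])) if k.any() else '', r.sum(), u[r].mean()-w,v[r].mean())
```

```text
5.8 [0.5894 0.1215 0.2031] [ 0.1 -1.1 -0.1] [[-0.58, 0.815, -0.002], [0.815, 0.58, -0.001], [0.0, -0.002, -1.0]]
946 ((558.0540771484375, 169.70541381835938), (51.33309555053711, 52.7466926574707), 29.41680335998535) 0.05313366875243526
wrist 0.084 685 (np.float64(0.0024962671829754507), np.float64(0.0017669953580499286), np.float64(0.029943001429138374), np.float64(0.03315547658345544), np.float64(0.012155880355711302)) 308 -0.006733509806197205 0.0012272259489288992
wrist 0.028 849 (np.float64(-0.00022833669920433938), np.float64(0.001921245311972528), np.float64(0.034189478486892314), np.float64(0.03423684390629446), np.float64(0.012047156743556497)) 452 0.00015531016476717438 0.0020940319838954773
wrist -0.028 806 (np.float64(-0.0012846170231110947), np.float64(0.0019838376486032306), np.float64(0.032561992764532574), np.float64(0.03528615767866236), np.float64(0.012011195866014249)) 415 0.0013645686082798883 0.0023755245642261952
wrist -0.084 649 (np.float64(-0.003964658528388801), np.float64(0.0021742967424466996), np.float64(0.028353193620093378), np.float64(0.0340315809833000
[... 316 characters left out ...]
3
top 0.028 135 (np.float64(-0.0003998911357764451), np.float64(0.0034941987696262156), np.float64(0.03225525426768192), np.float64(0.03005393357126641), np.float64(0.012197270332576005)) 74 -0.001077446657102691 0.002628714840586848
top -0.028 135 (np.float64(-0.0013253836569518604), np.float64(0.004306306539572892), np.float64(0.031187768988878796), np.float64(0.028352229366342727), np.float64(0.01264481759773195)) 73 -0.0022565769763671015 0.0033199524281066436
top -0.084 130 (np.float64(-0.002003345644444973), np.float64(0.004040902927177282), np.float64(0.029128111790144698), np.float64(0.02907689304387387), np.float64(0.01269647888035691)) 66 -0.0004188698190900064 0.002418492889861212
```

View pics/w4.png

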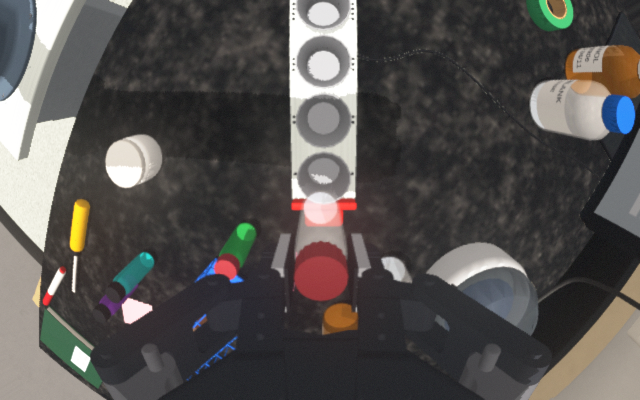

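The wrist view shows wells one to four at (322,177), (323,120), (322,65) and (322,10), with the cup floors 12 mm up. The wells lie about 2 mm further across the row than my first estimate. The vial hangs over well one; trim and lower.

>>> jog_arm:
  motion:
    - [1.5,3,0,0,0,0,-1]
    - [0,0,-35,0,0,0,-1]
    - [0,0,-35,0,0,0,-1]
    - [0,0,-22,0,0,0,-1]
    - [0,0,-15,0,0,0,-1]

```text
time_s: 6.35
tcp_pos: [0.5906, 0.1251, 0.0954]
tool_rot: [[-0.581, 0.814, -0.002], [0.814, 0.581, -0.001], [0.001, -0.002, -1.0]]
contact_force: [-0.1, -0.0, -0.7]
finger_gap: 0.305
gripper_force: 30.3
```

>>> jog_arm:
  motion:
    - [0,0,-8,0,0,0,-1]
    - [0,0,-5,0,0,0,-1]
    - [0,0,-2,0,0,0,-1]
    - [0,0,0,0,0,0,-1]

```text
time_s: 6.75
tcp_pos: [0.5918, 0.1263, 0.083]
tool_rot: [[-0.582, 0.813, 0.001], [0.813, 0.582, 0.0], [-0.0, 0.001, -1.0]]
contact_force: [0.4, 0.5, -0.3]
finger_gap: 0.303
gripper_force: 30.3
```

>>> jog_arm:
  motion:
    - [-0.5,-1,-2,0,0,0,-1]
    - [0,0,-1,0,0,0,-1]
    - [0,0,0,0,0,0,-1]

```text
time_s: 7.05
tcp_pos: [0.5908, 0.125, 0.0795]
tool_rot: [[-0.582, 0.813, 0.0], [0.813, 0.582, -0.0], [-0.0, 0.0, -1.0]]
contact_force: [-0.1, -1.0, 0.2]
finger_gap: 0.305
gripper_force: 30.3
```

>>> jog_arm:
  motion:
    - [0,0,-1,0,0,0,-1]
    - [0,0,0,0,0,0,-1]

```text
time_s: 7.25
tcp_pos: [0.5909, 0.1252, 0.0785]
tool_rot: [[-0.582, 0.813, 0.0], [0.813, 0.582, 0.0], [-0.0, 0.0, -1.0]]
contact_force: [-0.5, 0.8, -0.4]
finger_gap: 0.304
gripper_force: 30.3
```

>>> jog_arm:
  motion:
    - [0,0,0,0,0,0,-0.1]
    - [0,0,0,0,0,0,0.2]
    - [0,0,0,0,0,0,0.3]
    - [0,0,0,0,0,0,0.3]
    - [0,0,15,0,0,0,0.3]

```text
time_s: 7.75
tcp_pos: [0.5893, 0.1245, 0.092]
tool_rot: [[-0.582, 0.813, -0.004], [0.813, 0.582, -0.001], [0.002, -0.004, -1.0]]
contact_force: [0.2, -0.1, 0.1]
finger_gap: 0.646
gripper_force: 0.0
```

>>> jog_arm:
  motion:
    - [0,0,25,0,0,0,0.3]
    - [0,0,35,0,0,0,0.3]
    - [0,0,35,0,0,0,0.3]
    - [0,0,0,0,0,0,0.3]

```text
time_s: 8.15
tcp_pos: [0.5938, 0.127, 0.1949]
tool_rot: [[-0.582, 0.813, 0.011], [0.813, 0.582, 0.003], [-0.004, 0.01, -1.0]]
contact_force: [0.7, 0.6, 0.7]
finger_gap: 0.649
gripper_force: 0.0
```

```bash
cat > caps.py <<'E'
from h import *
import sys
# caps seen by wrist (and top): centre xy mm, top z
def caps(P,tag):
    Z=P[...,2]
    m=((Z>.088)&(Z<.125)&(P[...,0]>.42)&(P[...,0]<.67)&(P[...,1]<.32)&(P[...,1]>-.3)).astype(np.uint8)
    n,l,st,_=cv2.connectedComponentsWithStats(m)
    for i in range(1,n):
        if 30<st[i,4]<6000:
            q=P[l==i]; q=q[q[:,2]>np.percentile(q[:,2],70)-.006]; c,r=cv2.minEnclosingCircle((q[:,:2]*1000).astype(np.float32)); print(tag,st[i,4],np.round(c,1),round(r,1),(np.percentile(q[:,2],60)*1000).round(1))
if __name__=='__main__':
    s=bot.read_state(); im,d=bot.snapshot('wrist'); save(sys.argv[1],im)
    print(s['time_s'],s['tcp_pos'].round(4),s['finger_gap'].round(2),s['tool_rot'][:,1].round(3))
    P=wworld(d,s);P[d<=0]=0;caps(P,'wrist')
    im,d=bot.snapshot('top'); save(sys.argv[1]+'t',im); caps(world('top',d),'top')
E
python3 caps.py a1
```

```text
Traceback (most recent call last):
  File "caps.py", line 13, in <module>
    print(s['time_s'],s['tcp_pos'].round(4),s['finger_gap'].round(2),s['tool_rot'][:,1].round(3))
                                            ^^^^^^^^^^^^^^^^^^^^^
AttributeError: 'float' object has no attribute 'round'
```

```bash
sed -i "s/s\['finger_gap'\].round(2)/round(s['finger_gap'],2)/" caps.py; python3 caps.py a1
```

```text
8.2 [0.5924 0.1261 0.1922] 0.65 [0.813 0.582 0.006]
wrist 868 [590.5 125.6] 12.1 107.1
wrist 192 [557.8   4. ] 12.2 94.8
wrist 242 [ 461.  -128.5] 12.6 94.7
wrist 435 [621.2   6. ] 12.8 95.0
wrist 185 [ 451.3 -185.4] 12.6 94.7
wrist 179 [ 582.5 -137.6] 12.7 99.0
wrist 59 [ 579.8 -199.6] 9.3 99.0
top 90 [620.3   4.3] 11.6 95.7
top 105 [ 581.6 -139.8] 12.2 99.5
top 105 [ 573.5 -201.4] 11.8 99.5
top 88 [559.5   1. ] 11.6 95.9
top 109 [ 565.3 -262.6] 11.9 99.9
top 97 [ 460.5 -129.4] 11.7 95.3
top 100 [ 450.5 -187.5] 12.1 95.5
```

>>> jog_arm:
  motion:
    - [-2,-44,0,0,0,-0.125,0.3]
    - [-2,-44,0,0,0,-0.125,0.3]
    - [-2,-44,0,0,0,-0.125,0.3]
    - [-2,-44,0,0,0,-0.125,0.3]
    - [-2,-44,0,0,0,-0.125,0.3]

```text
time_s: 8.8
tcp_pos: [0.5794, -0.0967, 0.187]
tool_rot: [[0.009, 1.0, -0.003], [1.0, -0.009, 0.0], [0.0, -0.003, -1.0]]
contact_force: [0.9, -0.1, 0.4]
finger_gap: 0.648
gripper_force: 0.0
```

>>> jog_arm:
  motion:
    - [0,-44,0,0,0,-0.125,0.3]
    - [0,0,-25,0,0,0,0.3]
    - [0,0,-25,0,0,0,0.3]
    - [0,0,0,0,0,0,0.3]
    - [0,0,0,0,0,0,0.3]

```text
time_s: 9.3
tcp_pos: [0.5802, -0.1384, 0.1376]
tool_rot: [[0.128, 0.992, -0.002], [0.992, -0.128, 0.001], [0.001, -0.002, -1.0]]
contact_force: [0.1, 0.4, -0.1]
finger_gap: 0.652
gripper_force: 0.0
```

```bash
python3 caps.py a2
```

```text
9.3 [ 0.5802 -0.1384  0.1376] 0.65 [ 0.992 -0.128 -0.002]
wrist 780 [559.9   2. ] 12.2 94.9
wrist 148 [619.8  -3. ] 8.7 94.2
wrist 1203 [ 581.8 -139. ] 12.8 99.0
wrist 772 [ 461.1 -129. ] 12.3 94.8
wrist 64 [ 448.2 -178.8] 8.5 94.3
wrist 918 [ 573.8 -200.1] 12.4 98.9
top 89 [620.4   4.3] 11.5 95.7
top 110 [590.3 123.8] 11.6 107.5
top 56 [ 580.7 -136.7] 11.1 99.5
top 87 [559.8   1.2] 11.4 95.8
top 96 [ 460.7 -129.6] 11.9 95.7
top 100 [ 450.6 -187.1] 12.0 95.6
```

The red cap top is at 107 mm, so that vial is fully seated and upright. Grasp the amber vial.

>>> jog_arm:
  motion:
    - [1.3,-0.7,-25,0,0,0,0.3]
    - [0,0,-23,0,0,0,0.3]
    - [0,0,-12,0,0,0,0.3]
    - [0,0,-8,0,0,0,0.3]
    - [0,0,0,0,0,0,-0.2]

```text
time_s: 9.9
tcp_pos: [0.582, -0.1394, 0.0701]
tool_rot: [[0.128, 0.992, -0.001], [0.992, -0.128, 0.0], [0.0, -0.001, -1.0]]
contact_force: [0.6, 0.3, -0.9]
finger_gap: 0.497
gripper_force: 0.0
```

>>> jog_arm:
  motion:
    - [0,0,0,0,0,0,-1]
    - [0,0,0,0,0,0,-1]
    - [0,0,0,0,0,0,-1]
    - [0,0,0,0,0,0,-1]

```text
time_s: 10.3
tcp_pos: [0.5828, -0.1397, 0.0713]
tool_rot: [[0.129, 0.992, 0.002], [0.992, -0.129, -0.0], [-0.0, 0.002, -1.0]]
contact_force: [-1.0, 0.3, 3.2]
finger_gap: 0.31
gripper_force: 29.8
```

>>> jog_arm:
  motion:
    - [0,0,10,0,0,0,-1]
    - [0,0,20,0,0,0,-1]
    - [0,0,25,0,0,0,-1]
    - [0,0,25,0,0,0,-1]
    - [0,0,35,0,0,0,-1]

```text
time_s: 10.8
tcp_pos: [0.5808, -0.1395, 0.1857]
tool_rot: [[0.128, 0.992, -0.003], [0.992, -0.128, 0.001], [0.0, -0.003, -1.0]]
contact_force: [0.5, -0.5, -0.9]
finger_gap: 0.306
gripper_force: 30.2
```

>>> jog_arm:
  motion:
    - [0,0,17,0,0,0,-1]
    - [0,0,0,0,0,0,-1]
    - [0,0,0,0,0,0,-1]

```text
time_s: 11.1
tcp_pos: [0.5816, -0.1396, 0.2023]
tool_rot: [[0.129, 0.992, -0.0], [0.992, -0.129, -0.0], [-0.0, -0.0, -1.0]]
contact_force: [-0.2, 0.2, -0.4]
finger_gap: 0.308
gripper_force: 30.2
```

>>> jog_arm:
  motion:
    - [-3.4,44.3,0,0,0,0.1075,-1]
    - [-3.4,44.3,0,0,0,0.1075,-1]
    - [-3.4,44.3,0,0,0,0.1075,-1]
    - [-3.4,44.3,0,0,0,0.1075,-1]
    - [-3.4,44.3,0,0,0,0.1075,-1]

```text
time_s: 11.6
tcp_pos: [0.5636, 0.0832, 0.2007]
tool_rot: [[-0.401, 0.916, -0.003], [0.916, 0.401, -0.0], [0.001, -0.003, -1.0]]
contact_force: [0.6, 0.3, 0.3]
finger_gap: 0.309
gripper_force: 30.1
```

>>> jog_arm:
  motion:
    - [-3.4,44.3,0,0,0,0.1075,-1]
    - [-3.4,44.3,0,0,0,0.1075,-1]
    - [0,0,0,0,0,0,-1]
    - [0,0,0,0,0,0,-1]
    - [0,0,0,0,0,0,-1]

```text
time_s: 12.1
tcp_pos: [0.558, 0.1688, 0.201]
tool_rot: [[-0.582, 0.813, -0.002], [0.813, 0.582, -0.002], [0.0, -0.003, -1.0]]
contact_force: [-0.3, -0.3, -0.4]
finger_gap: 0.304
gripper_force: 30.2
```

>>> jog_arm:
  motion:
    - [0,1.4,-20,0,0,0,-1]
    - [0,0,-35,0,0,0,-1]
    - [0,0,-30,0,0,0,-1]
    - [0,0,-20,0,0,0,-1]
    - [0,0,-8,0,0,0,-1]

```text
time_s: 12.6
tcp_pos: [0.5572, 0.169, 0.0866]
tool_rot: [[-0.581, 0.814, -0.004], [0.814, 0.581, -0.002], [0.001, -0.005, -1.0]]
contact_force: [0.5, 0.2, 0.1]
finger_gap: 0.308
gripper_force: 30.2
```

>>> jog_arm:
  motion:
    - [0,0,-4,0,0,0,-1]
    - [0,0,-3,0,0,0,-1]
    - [0,0,0,0,0,0,-1]
    - [0,0,0,0,0,0,-1]

```text
time_s: 13.0
tcp_pos: [0.5588, 0.1721, 0.0832]
tool_rot: [[-0.584, 0.812, 0.002], [0.812, 0.584, 0.0], [-0.001, 0.002, -1.0]]
contact_force: [0.3, -0.4, -0.9]
finger_gap: 0.305
gripper_force: 30.2
```

>>> jog_arm:
  motion:
    - [-0.5,-1.5,-2,0,0,0,-1]
    - [0,0,-1,0,0,0,-1]
    - [0,0,0,0,0,0,-1]
    - [0,0,0,0,0,0,-1]

```text
time_s: 13.4
tcp_pos: [0.5578, 0.1705, 0.0794]
tool_rot: [[-0.584, 0.812, 0.0], [0.812, 0.584, 0.0], [0.0, 0.0, -1.0]]
contact_force: [0.1, -0.2, -0.1]
finger_gap: 0.306
gripper_force: 30.2
```

>>> jog_arm:
  motion:
    - [0,0,0,0,0,0,-0.1]
    - [0,0,0,0,0,0,0.2]
    - [0,0,0,0,0,0,0.3]
    - [0,0,0,0,0,0,0.3]
    - [0,0,15,0,0,0,0.3]

```text
time_s: 13.9
tcp_pos: [0.5564, 0.1697, 0.0931]
tool_rot: [[-0.584, 0.812, -0.004], [0.812, 0.584, -0.001], [0.001, -0.004, -1.0]]
contact_force: [1.2, 0.0, 0.5]
finger_gap: 0.65
gripper_force: 0.0
```

>>> jog_arm:
  motion:
    - [0,0,25,0,0,0,0.3]
    - [0,0,35,0,0,0,0.3]
    - [0,0,35,0,0,0,0.3]
    - [0,0,0,0,0,0,0.3]
    - [0,0,0,0,0,0,0.3]

```text
time_s: 14.4
tcp_pos: [0.5582, 0.1706, 0.191]
tool_rot: [[-0.584, 0.812, 0.003], [0.812, 0.584, 0.0], [-0.001, 0.002, -1.0]]
contact_force: [-0.8, -0.1, -0.8]
finger_gap: 0.649
gripper_force: 0.0
```

```bash
python3 caps.py a3
```

```text
14.4 [0.5582 0.1706 0.191 ] 0.65 [0.812 0.584 0.002]
wrist 851 [557.3 170.6] 12.7 107.2
wrist 805 [590.  125.5] 12.4 107.1
top 89 [620.5   4.3] 11.7 95.5
top 112 [590.4 123.9] 11.7 107.6
top 105 [ 573.5 -201.3] 12.0 99.8
top 88 [559.7   1.2] 11.4 95.7
top 107 [ 565.1 -262.4] 11.7 99.8
top 96 [ 460.3 -129.1] 11.8 95.7
top 100 [ 450.5 -187.3] 12.1 95.7
```

>>> jog_arm:
  motion:
    - [2,-46.4,0,0,0,-0.094,0.3]
    - [2,-46.4,0,0,0,-0.094,0.3]
    - [2,-46.4,0,0,0,-0.094,0.3]
    - [2,-46.4,0,0,0,-0.094,0.3]
    - [2,-46.4,0,0,0,-0.094,0.3]

```text
time_s: 15.0
tcp_pos: [0.5667, -0.0635, 0.1881]
tool_rot: [[-0.149, 0.989, -0.003], [0.989, 0.149, 0.0], [0.001, -0.002, -1.0]]
contact_force: [0.1, -0.8, -0.0]
finger_gap: 0.649
gripper_force: 0.0
```

>>> jog_arm:
  motion:
    - [2,-46.4,0,0,0,-0.094,0.3]
    - [2,-46.4,0,0,0,-0.094,0.3]
    - [2,-46.4,0,0,0,-0.094,0.3]
    - [0,0,-25,0,0,0,0.3]
    - [0,0,-25,0,0,0,0.3]

```text
time_s: 15.5
tcp_pos: [0.573, -0.2032, 0.1377]
tool_rot: [[0.132, 0.991, -0.001], [0.991, -0.132, -0.0], [-0.0, -0.001, -1.0]]
contact_force: [0.3, 0.6, -0.4]
finger_gap: 0.654
gripper_force: 0.0
```

>>> jog_arm:
  motion:
    - [0,0,0,0,0,0,0.3]
    - [0,0,0,0,0,0,0.3]

```text
time_s: 15.7
tcp_pos: [0.5733, -0.2002, 0.1385]
tool_rot: [[0.127, 0.992, -0.002], [0.992, -0.127, 0.001], [0.001, -0.002, -1.0]]
contact_force: [-0.5, -0.3, -0.4]
finger_gap: 0.648
gripper_force: 0.0
```

```bash
python3 caps.py a4
```

```text
15.7 [ 0.5733 -0.2002  0.1385] 0.65 [ 0.992 -0.127 -0.002]
wrist 882 [ 461.1 -129.1] 12.4 94.9
wrist 760 [ 451.4 -185.9] 12.2 94.8
wrist 1156 [ 573.7 -199.9] 12.3 99.1
wrist 895 [ 566.1 -261.3] 12.6 98.9
top 89 [620.6   4.5] 11.7 95.5
top 114 [590.5 124.3] 11.8 107.4
top 107 [ 573.9 -201. ] 12.3 99.8
top 110 [557.2 169.5] 12.7 107.5
top 88 [559.6   1.1] 11.4 95.5
top 97 [ 460.6 -129.6] 11.7 95.8
top 102 [ 450.6 -187. ] 12.1 95.5
```

Amber is seated too (107.2 mm). Grasp the black vial.

>>> jog_arm:
  motion:
    - [0.4,-0.2,-25,0,0,0,0.3]
    - [0,0,-24,0,0,0,0.3]
    - [0,0,-12,0,0,0,0.3]
    - [0,0,-8,0,0,0,0.3]
    - [0,0,0,0,0,0,-0.2]

```text
time_s: 16.3
tcp_pos: [0.5742, -0.2008, 0.0702]
tool_rot: [[0.128, 0.992, -0.0], [0.992, -0.128, 0.0], [0.0, -0.0, -1.0]]
contact_force: [-0.3, 0.2, -0.0]
finger_gap: 0.497
gripper_force: 0.0
```

>>> jog_arm:
  motion:
    - [0,0,0,0,0,0,-1]
    - [0,0,0,0,0,0,-1]
    - [0,0,0,0,0,0,-1]
    - [0,0,0,0,0,0,-1]

```text
time_s: 16.7
tcp_pos: [0.5749, -0.2011, 0.0714]
tool_rot: [[0.128, 0.992, 0.002], [0.992, -0.128, -0.001], [-0.0, 0.002, -1.0]]
contact_force: [0.3, 0.6, 3.3]
finger_gap: 0.306
gripper_force: 29.9
```

>>> jog_arm:
  motion:
    - [0,0,10,0,0,0,-1]
    - [0,0,20,0,0,0,-1]
    - [0,0,25,0,0,0,-1]
    - [0,0,25,0,0,0,-1]
    - [0,0,35,0,0,0,-1]

```text
time_s: 17.2
tcp_pos: [0.573, -0.2008, 0.1856]
tool_rot: [[0.128, 0.992, -0.003], [0.992, -0.128, 0.001], [0.001, -0.003, -1.0]]
contact_force: [0.2, -1.3, -0.9]
finger_gap: 0.309
gripper_force: 30.1
```

>>> jog_arm:
  motion:
    - [0,0,17,0,0,0,-1]
    - [0,0,0,0,0,0,-1]
    - [0,0,0,0,0,0,-1]

```text
time_s: 17.5
tcp_pos: [0.5737, -0.201, 0.2023]
tool_rot: [[0.128, 0.992, -0.0], [0.992, -0.128, -0.0], [-0.0, -0.0, -1.0]]
contact_force: [-0.2, -0.1, -0.9]
finger_gap: 0.301
gripper_force: 30.2
```

>>> jog_arm:
  motion:
    - [-5.4,46.3,0,0,0,0.0836,-1]
    - [-5.4,46.3,0,0,0,0.0836,-1]
    - [-5.4,46.3,0,0,0,0.0836,-1]
    - [-5.4,46.3,0,0,0,0.0836,-1]
    - [-5.4,46.3,0,0,0,0.0836,-1]

```text
time_s: 18.0
tcp_pos: [0.5456, 0.032, 0.2008]
tool_rot: [[-0.289, 0.957, -0.003], [0.957, 0.289, -0.0], [0.001, -0.003, -1.0]]
contact_force: [1.1, -0.2, 1.3]
finger_gap: 0.303
gripper_force: 30.1
```

>>> jog_arm:
  motion:
    - [-5.4,46.3,0,0,0,0.0836,-1]
    - [-5.4,46.3,0,0,0,0.0836,-1]
    - [-5.4,46.3,0,0,0,0.0836,-1]
    - [-5.4,46.3,0,0,0,0.0836,-1]
    - [0,0,0,0,0,0,-1]

```text
time_s: 18.5
tcp_pos: [0.522, 0.2236, 0.2016]
tool_rot: [[-0.595, 0.804, -0.003], [0.804, 0.595, 0.005], [0.006, 0.001, -1.0]]
contact_force: [0.5, 0.4, -0.4]
finger_gap: 0.307
gripper_force: 30.2
```

>>> jog_arm:
  motion:
    - [0,0,0,0,0,0,-1]
    - [0,0,0,0,0,0,-1]

```text
time_s: 18.7
tcp_pos: [0.5254, 0.2139, 0.201]
tool_rot: [[-0.583, 0.813, -0.002], [0.813, 0.583, -0.002], [-0.0, -0.003, -1.0]]
contact_force: [0.2, -0.7, 0.1]
finger_gap: 0.307
gripper_force: 30.2
```

>>> jog_arm:
  motion:
    - [0,0.5,-20,0,0,0,-1]
    - [0,0,-35,0,0,0,-1]
    - [0,0,-30,0,0,0,-1]
    - [0,0,-20,0,0,0,-1]
    - [0,0,-8,0,0,0,-1]

```text
time_s: 19.2
tcp_pos: [0.5249, 0.2134, 0.0868]
tool_rot: [[-0.582, 0.814, -0.004], [0.814, 0.582, -0.002], [0.0, -0.004, -1.0]]
contact_force: [-0.4, -0.2, 0.8]
finger_gap: 0.31
gripper_force: 30.2
```

>>> jog_arm:
  motion:
    - [0,0,-4,0,0,0,-1]
    - [0,0,-3,0,0,0,-1]
    - [0,0,0,0,0,0,-1]
    - [0,0,0,0,0,0,-1]
    - [0,0,0,0,0,0,-1]

```text
time_s: 19.7
tcp_pos: [0.5259, 0.2164, 0.0831]
tool_rot: [[-0.584, 0.812, 0.001], [0.812, 0.584, 0.0], [-0.0, 0.001, -1.0]]
contact_force: [-0.7, 0.2, -0.1]
finger_gap: 0.302
gripper_force: 30.2
```

>>> jog_arm:
  motion:
    - [-0.4,-0.8,-2,0,0,0,-1]
    - [0,0,-1.2,0,0,0,-1]
    - [0,0,0,0,0,0,-1]
    - [0,0,0,0,0,0,-1]

```text
time_s: 20.1
tcp_pos: [0.5252, 0.2154, 0.0794]
tool_rot: [[-0.584, 0.812, 0.0], [0.812, 0.584, -0.0], [-0.0, 0.0, -1.0]]
contact_force: [-0.7, 0.1, 2.7]
finger_gap: 0.304
gripper_force: 30.5
```

>>> jog_arm:
  motion:
    - [0,0,0,0,0,0,-0.1]
    - [0,0,0,0,0,0,0.2]
    - [0,0,0,0,0,0,0.3]
    - [0,0,0,0,0,0,0.3]
    - [0,0,15,0,0,0,0.3]

```text
time_s: 20.6
tcp_pos: [0.5238, 0.2146, 0.0929]
tool_rot: [[-0.584, 0.811, -0.004], [0.812, 0.584, -0.002], [0.001, -0.004, -1.0]]
contact_force: [-0.8, -0.2, -0.6]
finger_gap: 0.65
gripper_force: 0.0
```

>>> jog_arm:
  motion:
    - [0,0,25,0,0,0,0.3]
    - [0,0,35,0,0,0,0.3]
    - [0,0,35,0,0,0,0.3]
    - [0,0,0,0,0,0,0.3]
    - [0,0,0,0,0,0,0.3]

```text
time_s: 21.1
tcp_pos: [0.5256, 0.2157, 0.1907]
tool_rot: [[-0.584, 0.812, 0.003], [0.812, 0.584, 0.001], [-0.001, 0.003, -1.0]]
contact_force: [0.7, -0.1, 0.3]
finger_gap: 0.648
gripper_force: 0.0
```

```bash
python3 caps.py a5
```

```text
21.1 [0.5256 0.2157 0.1907] 0.65 [0.812 0.584 0.003]
wrist 873 [524.1 215.7] 11.9 107.1
wrist 783 [556.7 170.4] 12.7 107.1
wrist 690 [589.9 126.1] 12.4 107.1
top 88 [620.4   4.3] 11.6 96.1
top 108 [590.8 124. ] 12.1 107.4
top 111 [556.8 168.8] 12.2 107.6
top 88 [559.4   0.9] 11.7 95.7
top 105 [ 565.  -262.5] 11.7 99.7
top 107 [524.4 213.8] 11.5 107.6
top 96 [ 460.5 -129.6] 11.6 95.8
top 99 [ 450.9 -187.3] 11.9 95.6
```

>>> jog_arm:
  motion:
    - [4,-47.7,0,0,0,-0.0752,0.3]
    - [4,-47.7,0,0,0,-0.0752,0.3]
    - [4,-47.7,0,0,0,-0.0752,0.3]
    - [4,-47.7,0,0,0,-0.0752,0.3]
    - [4,-47.7,0,0,0,-0.0752,0.3]

```text
time_s: 21.7
tcp_pos: [0.5442, -0.0251, 0.188]
tool_rot: [[-0.243, 0.97, -0.002], [0.97, 0.243, 0.0], [0.001, -0.002, -1.0]]
contact_force: [0.8, 0.3, 0.3]
finger_gap: 0.652
gripper_force: 0.0
```

>>> jog_arm:
  motion:
    - [4,-47.7,0,0,0,-0.0752,0.3]
    - [4,-47.7,0,0,0,-0.0752,0.3]
    - [4,-47.7,0,0,0,-0.0752,0.3]
    - [4,-47.7,0,0,0,-0.0752,0.3]
    - [4,-47.7,0,0,0,-0.0752,0.3]

```text
time_s: 22.2
tcp_pos: [0.5642, -0.2633, 0.1877]
tool_rot: [[0.131, 0.991, -0.002], [0.991, -0.131, 0.001], [0.001, -0.003, -1.0]]
contact_force: [1.2, 0.1, 0.0]
finger_gap: 0.65
gripper_force: 0.0
```

>>> jog_arm:
  motion:
    - [0,0,-25,0,0,0,0.3]
    - [0,0,-25,0,0,0,0.3]
    - [0,0,0,0,0,0,0.3]
    - [0,0,0,0,0,0,0.3]

```text
time_s: 22.6
tcp_pos: [0.5647, -0.2609, 0.1383]
tool_rot: [[0.127, 0.992, -0.002], [0.992, -0.127, 0.001], [0.001, -0.002, -1.0]]
contact_force: [0.2, 0.4, 0.3]
finger_gap: 0.655
gripper_force: 0.0
```

```bash
python3 caps.py a6
```

```text
22.6 [ 0.5647 -0.2609  0.1383] 0.66 [ 0.992 -0.127 -0.002]
wrist 880 [ 460.8 -129.7] 12.7 94.8
wrist 875 [ 451.6 -186.6] 12.3 94.8
wrist 1168 [ 565.7 -261.7] 12.3 99.0
top 89 [620.2   4.7] 12.0 95.5
top 113 [590.4 123.9] 11.6 107.2
top 111 [557.6 169. ] 12.5 107.6
top 89 [559.4   1.2] 11.6 95.7
top 108 [ 565.  -262.1] 11.8 99.7
top 118 [524.2 213.2] 11.9 107.3
top 96 [ 460.6 -129.5] 11.7 95.6
top 100 [ 450.4 -187.1] 12.0 96.2
```

Three vials are seated. Now the blue one.

>>> jog_arm:
  motion:
    - [0.7,-0.9,-25,0,0,0,0.3]
    - [0,0,-24,0,0,0,0.3]
    - [0,0,-12,0,0,0,0.3]
    - [0,0,-8,0,0,0,0.3]
    - [0,0,0,0,0,0,-0.2]

```text
time_s: 23.2
tcp_pos: [0.5659, -0.2623, 0.07]
tool_rot: [[0.127, 0.992, -0.0], [0.992, -0.127, 0.0], [0.0, -0.0, -1.0]]
contact_force: [-0.5, -0.1, 0.2]
finger_gap: 0.491
gripper_force: 0.0
```

>>> jog_arm:
  motion:
    - [0,0,0,0,0,0,-1]
    - [0,0,0,0,0,0,-1]
    - [0,0,0,0,0,0,-1]
    - [0,0,0,0,0,0,-1]

```text
time_s: 23.6
tcp_pos: [0.5666, -0.2627, 0.0712]
tool_rot: [[0.128, 0.992, 0.002], [0.992, -0.128, -0.001], [-0.001, 0.002, -1.0]]
contact_force: [-0.3, 0.1, 3.6]
finger_gap: 0.306
gripper_force: 29.8
```

>>> jog_arm:
  motion:
    - [0,0,10,0,0,0,-1]
    - [0,0,20,0,0,0,-1]
    - [0,0,25,0,0,0,-1]
    - [0,0,25,0,0,0,-1]
    - [0,0,35,0,0,0,-1]

```text
time_s: 24.1
tcp_pos: [0.5646, -0.2621, 0.1853]
tool_rot: [[0.128, 0.992, -0.003], [0.992, -0.128, 0.001], [0.001, -0.003, -1.0]]
contact_force: [0.6, 0.4, -0.4]
finger_gap: 0.309
gripper_force: 30.2
```

>>> jog_arm:
  motion:
    - [0,0,17,0,0,0,-1]
    - [0,0,0,0,0,0,-1]
    - [0,0,0,0,0,0,-1]

```text
time_s: 24.4
tcp_pos: [0.5653, -0.2624, 0.2019]
tool_rot: [[0.128, 0.992, -0.001], [0.992, -0.128, -0.0], [-0.0, -0.001, -1.0]]
contact_force: [-0.7, -0.9, -1.1]
finger_gap: 0.309
gripper_force: 30.2
```

>>> jog_arm:
  motion:
    - [-6.6,47.6,0,0,0,0.0684,-1]
    - [-6.6,47.6,0,0,0,0.0684,-1]
    - [-6.6,47.6,0,0,0,0.0684,-1]
    - [-6.6,47.6,0,0,0,0.0684,-1]
    - [-6.6,47.6,0,0,0,0.0684,-1]

```text
time_s: 24.9
tcp_pos: [0.5311, -0.0229, 0.2004]
tool_rot: [[-0.215, 0.977, -0.003], [0.977, 0.215, 0.0], [0.001, -0.003, -1.0]]
contact_force: [0.9, -0.2, -0.3]
finger_gap: 0.305
gripper_force: 30.2
```

>>> jog_arm:
  motion:
    - [-6.6,47.6,0,0,0,0.0684,-1]
    - [-6.6,47.6,0,0,0,0.0684,-1]
    - [-6.6,47.6,0,0,0,0.0684,-1]
    - [-6.6,47.6,0,0,0,0.0684,-1]
    - [-6.6,47.6,0,0,0,0.0684,-1]

```text
time_s: 25.4
tcp_pos: [0.4984, 0.2145, 0.2005]
tool_rot: [[-0.53, 0.848, -0.003], [0.848, 0.53, -0.001], [0.0, -0.003, -1.0]]
contact_force: [1.1, -0.5, -0.5]
finger_gap: 0.305
gripper_force: 30.2
```

>>> jog_arm:
  motion:
    - [-6.6,47.6,0,0,0,0.0684,-1]
    - [0,0,0,0,0,0,-1]
    - [0,0,0,0,0,0,-1]
    - [0,0,0,0,0,0,-1]

```text
time_s: 25.8
tcp_pos: [0.4932, 0.2593, 0.2008]
tool_rot: [[-0.583, 0.812, -0.002], [0.812, 0.583, -0.002], [-0.0, -0.003, -1.0]]
contact_force: [0.2, -1.2, -0.9]
finger_gap: 0.307
gripper_force: 30.2
```

Run:
```python
from h import *
s=bot.read_state(); im,d=bot.snapshot('wrist')
P=wworld(d,s);Z=P[...,2]
a=np.deg2rad(-54.3);ex=np.array([np.cos(a),np.sin(a)]);ey=np.array([-ex[1],ex[0]]);c=np.array([.4929,.2609])
u=(P[...,:2]-c)@ex; v=(P[...,:2]-c)@ey
k=(d>0)&(abs(u)<.026)&(abs(v)<.026)&(Z<.019)&(Z>.004)
print(s['tcp_pos'],k.sum(),(u[k].min()+u[k].max())/2,(v[k].min()+v[k].max())/2,np.ptp(u[k]),np.ptp(v[k]))
```

```text
[0.49318483 0.25927643 0.20075093] 705 0.002749879960088613 -0.00018735782478871213 0.03018645559146059 0.034894712607875675
```

>>> jog_arm:
  motion:
    - [-0.5,0.5,-20,0,0,0,-1]
    - [0,0,-35,0,0,0,-1]
    - [0,0,-30,0,0,0,-1]
    - [0,0,-20,0,0,0,-1]
    - [0,0,-8,0,0,0,-1]

```text
time_s: 26.35
tcp_pos: [0.4923, 0.2588, 0.0868]
tool_rot: [[-0.582, 0.813, -0.003], [0.813, 0.582, -0.003], [-0.0, -0.004, -1.0]]
contact_force: [0.2, -0.4, -1.3]
finger_gap: 0.3
gripper_force: 30.2
```

>>> jog_arm:
  motion:
    - [0,0,-4,0,0,0,-1]
    - [0,0,-3,0,0,0,-1]
    - [0,0,0,0,0,0,-1]
    - [0,0,0,0,0,0,-1]
    - [0,0,0,0,0,0,-1]

```text
time_s: 26.85
tcp_pos: [0.4932, 0.2619, 0.0829]
tool_rot: [[-0.585, 0.811, 0.001], [0.811, 0.585, 0.001], [-0.0, 0.001, -1.0]]
contact_force: [0.8, -0.1, -0.6]
finger_gap: 0.309
gripper_force: 30.2
```

>>> jog_arm:
  motion:
    - [-0.3,-0.7,-2,0,0,0,-1]
    - [0,0,-1.2,0,0,0,-1]
    - [0,0,0,0,0,0,-1]
    - [0,0,0,0,0,0,-1]

```text
time_s: 27.25
tcp_pos: [0.4925, 0.261, 0.0792]
tool_rot: [[-0.585, 0.811, 0.0], [0.811, 0.585, -0.0], [-0.0, 0.0, -1.0]]
contact_force: [0.1, -1.2, 3.3]
finger_gap: 0.31
gripper_force: 30.5
```

>>> jog_arm:
  motion:
    - [0,0,0,0,0,0,-0.1]
    - [0,0,0,0,0,0,0.2]
    - [0,0,0,0,0,0,0.3]
    - [0,0,0,0,0,0,0.3]
    - [0,0,15,0,0,0,0.3]

```text
time_s: 27.75
tcp_pos: [0.4912, 0.26, 0.0927]
tool_rot: [[-0.585, 0.811, -0.004], [0.811, 0.585, -0.002], [0.001, -0.004, -1.0]]
contact_force: [0.2, -0.3, -0.4]
finger_gap: 0.652
gripper_force: 0.0
```

>>> jog_arm:
  motion:
    - [0,0,25,0,0,0,0.3]
    - [0,0,35,0,0,0,0.3]
    - [0,0,35,0,0,0,0.3]
    - [0,-40,20,0,0,0,0.3]
    - [0,-45,0,0,0,0,0.3]

```text
time_s: 28.25
tcp_pos: [0.4939, 0.1785, 0.2135]
tool_rot: [[-0.589, 0.808, 0.008], [0.808, 0.588, 0.004], [-0.002, 0.008, -1.0]]
contact_force: [0.5, -0.2, -0.5]
finger_gap: 0.65
gripper_force: 0.0
```

>>> jog_arm:
  motion:
    - [0,-45,0,0,0,0,0.3]
    - [0,-45,0,0,0,0,0.3]
    - [0,-40,0,0,0,0,0.3]
    - [0,0,0,0,0,0,0.3]
    - [0,0,0,0,0,0,0.3]

```text
time_s: 28.75
tcp_pos: [0.4927, 0.0453, 0.2098]
tool_rot: [[-0.583, 0.813, 0.001], [0.813, 0.583, 0.0], [-0.001, 0.001, -1.0]]
contact_force: [0.2, 1.0, -0.4]
finger_gap: 0.65
gripper_force: 0.0
```

```bash
python3 caps.py a7; python3 -c "
from h import *
im,d=bot.snapshot('scene');save('fin',cv2.resize(im[130:310,190:460],(800,533)))
for q in ['bottle','beaker','jar']: print(q,[(np.round(r['location'],3).tolist()) for r in bot.recognise('scene',q)][:1])"
```

```text
28.75 [0.4927 0.0453 0.2098] 0.65 [0.813 0.583 0.001]
wrist 322 [494.2 257.3] 11.3 106.8
wrist 758 [524.2 214.6] 12.6 107.1
wrist 723 [556.7 170. ] 12.9 107.2
wrist 711 [590.4 125.3] 12.2 107.3
wrist 479 [559.8   2.6] 12.6 95.1
top 89 [620.4   4.3] 11.7 95.8
top 113 [524.4 213.8] 11.6 107.4
top 122 [492.1 259.8] 12.1 107.4
top 97 [ 460.4 -129.3] 11.8 95.9
top 100 [ 450.6 -187.2] 11.9 95.6
bottle [[0.723, -0.017, 0.041]]
beaker [[0.726, 0.056, 0.044]]
jar [[0.389, 0.012, 0.054]]
```

View pics/fin.png

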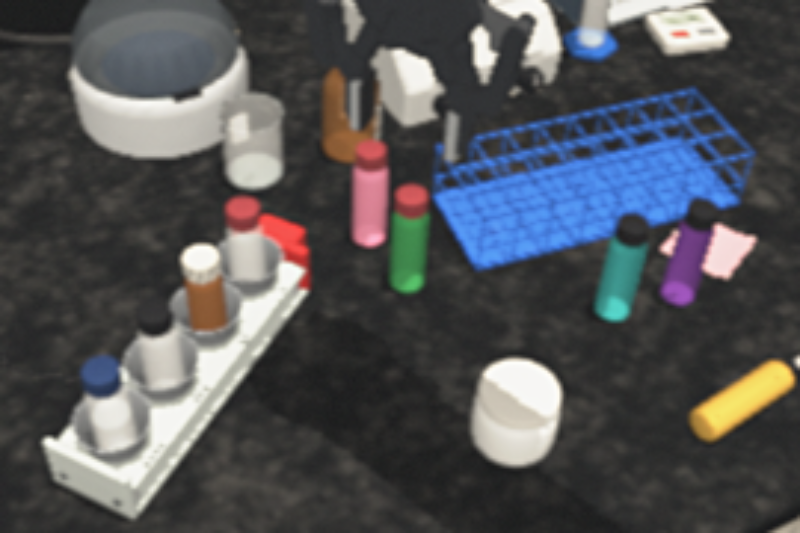

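The final view shows red (242,240), amber (203,290), black (157,345) and blue (103,405) seated in order from the red end. The rack is empty and the bottle, beaker and jar have not moved.

```bash
python3 -c "
from plant import bot
print(bot.job_done())"
```

```text
the job is handed in; nothing more can be done
None
```

All four vials stand upright and fully down in the tray, in run order from the red end: red, amber, black, blue. The bottle, beaker and jar stand where they were, and the job is handed in at about 29 s.

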